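Set and lock the burner-air throttle valve

TASK

The butterfly valve of the photometer's burner-air line, on its stand on the bench, is locked shut. Pull its black locking knob up until it stays up, swing the blue-handled lever round to the red dot, then press the knob down and jog the lever until the locking pin has dropped fully home: the notch lies a few degrees to one side or the other of the dot and has to be felt for. Leave the bottles, glass and other things on the bench where they stand.

Things in the scene. Friction and masses are not known exactly. Their poses are not given: they have to be found in the camera images.
- valve: Steel butterfly valve in a short 38 mm pipe (axis 50 mm up) on an aluminium stand, base plate 105 x 190 mm, fixed to the bench. Origin: on the bench, straight below the lever's vertical pivot; z up, y along the pipe towards the brass hose tail. In this frame a point of the lever at radius r and lever angle a lies at (-r cos a, -r sin a).
- pivot (a point): Pivot axis at the top of the steel index plate (106 mm up, 9 mm thick, out to radius 68 mm). Below it: the aluminium scale plate with the dots (top 97 mm up, to radius 88 mm). The index plate has a long slot at the shut end and three notches 24 degrees apart; it was clamped by hand, so all notches lie off their dots by the same angle, up to 5.5 degrees either way.
- pin_tip (a point): Round tip of the 6 mm locking pin below the knob, at radius 56 mm on the lever; home it stands 6 mm deep in a notch (7.6 mm wide, open to the plate's rim, so 0.8 mm play either side), 100 mm above the bench.
- throttle_lever (a joint): Angle of the lever about the vertical pivot through the valve's origin, rad: 0 shut (lever along the valve's -x), growing anticlockwise seen from above as it opens, end stop at 1.66. It turns stiffly (0.25 N m) and stays where it is left. With the pin home in the shut slot it can move only a few degrees.
- lever_grip (a point): Middle of the lever's blue plastic grip, a bar 45 mm long (along the lever), 16 mm wide and 16 mm high; its middle is at radius 108 mm, 112 mm above the bench; free below and beside.
- lever_mark (a point): White index line on top of the lever at radius 78 mm, 116 mm above the bench; at a setting it stands over the dot.
- lock_knob (a joint): Lift of the locking knob and its pin, m: 0 fully home in a notch, about 0.006 with the 6 mm pin standing on the index plate between notches, 0.014 fully up. A 3 N spring drives it down; a ball detent at 10 mm, which takes about 15 N to pull through, holds it up beyond that until it is pressed down with some 6 to 10 N.
- knob_top (a point): Centre of the top of the black locking knob, which sits on the lever at radius 56 mm: a round head 24 mm across, 16 mm high (full width 3 to 11 mm above its underside), over a 22 mm steel boss that ends 4 mm below the head when the knob is home. 150 mm up when home.
- red_dot: Red dot, 10 mm across and 3 mm high, on the scale plate at radius 78 mm from the pivot, 97 mm above the bench: the setting asked for. Origin: centre of its underside.
- yellow_dot: Yellow dot like the red one, another setting. The three dots stand at lever angles of 32, 56 and 80 degrees in any order.
- green_dot: Green dot like the red one, another setting.
- wash_bottle: White wash bottle with blue cap and spout, 108 x 63 x 233 mm, loose; origin under its middle, as for all the things below. A bystander.
- vol_flask: Volumetric flask with blue stopper, 56 mm across, 170 mm high, loose. A bystander.
- sample_a: White sample bottle, 41 mm across, 74 mm high, loose. A bystander.
- sample_b: White sample bottle like the other, loose. A bystander.
- beaker: Small glass beaker, 50 mm across, 60 mm high, loose. A bystander.
- dish: Petri dish, 57 mm across, 12 mm high, loose. A bystander.
- bench_timer: White bench timer, 58 x 62 x 20 mm, loose. A bystander.

How it is judged:
By the outcome, as a careful person would: the job done as asked, in the order asked, and still so for the second after the job is handed in, with the robot touching nothing.
It also fails if it takes over 56 s, if anything falls off the work surface, if the arm or the gripper's body presses on something with over 40 N, if the wrist force passes 120 N, or if a joint passes its speed limit or range.

ROBOT

A 6-joint arm with a two-finger parallel gripper is mounted at the origin on a cart in front of the work surface, level with it; the furniture and walls round the work are solid. World frame = base frame: x ahead of the robot, y to its left, z up, the work surface at z = 0. Lengths are in mm, angles in rad, forces in N, time in s.
With the tool pointing down it reaches from about 275 to 750 mm from the base axis. Payload 10.2 kg.
Tool frame: the origin (TCP) lies between the finger pads; the fingertips stand 22 mm ahead of it and the grasp point (between the pads) lies 3 mm ahead of it (ctrl.nose_length is the distance from the TCP to the fingertips, in mm); y points along the fingers, z is the direction in which the jaws open and shut, and the axes are right-handed (so a half turn about y gives the same grasp; the last joint's range is limited). The gripper opens to 85 mm and grips with 20 to 120 N. Pads are 22 mm wide; open, the fingers measure 114 mm over their backs; the gripper's body (76 mm by 85 mm) begins 54 mm behind the grasp point. The pads swing forward as they close: fully open they stand 13 mm farther back than shut.
Start: joints at [0.921, 0.313, 1.498, -0, 1.331, -0.223], TCP at [217.342, 477.905, 228.794] pointing down, gripper open.
Joint ranges: [-2.94, 2.94], [-0.97, 2.17], [0.19, 2.56], [-1.23, 4.37], [0.02, 3.11], [-2.88, 2.88]. Speed limits (rad/s): [2.39, 2.39, 3.01, 3.14, 3.14, 3.14].

INTERFACE

Orientations are given as a unit quaternion [w, x, y, z].
In Python, from rig import ctrl, eyes, models gives the robot as it stands.
- The arm moves only by the shell command python3 -m crank 'ROWS' [FORCE]. ROWS is JSON, a list of rows, each an object with "dp": the shift along the tool's x, y, z in mm, a list of three; "roll": the turn about the tool's y in rad; "gripper": the closure in counts, from 0 (fully open) to 255 (shut). A call has 1 to 10 rows; each row is the pose to reach, as a shift and turn from the pose commanded when the call began, along the tool's axes at that moment; what a row does not reach only later rows make up. A row lasts 1/12 s, in which the tool goes at most 41.7 mm and 7.16 degrees, less where a joint would pass 70% of its speed; a pose out of reach is approached as far as the arm can. A call with a gripper value outside its range is refused whole. The fingers move at their own pace and stop on an object; FORCE is the grip in N (left out, the last holds). Time passes only in rows, so rows that repeat a pose let the fingers close. It gives the time, the measured TCP pose, the force and the opening at its end, in the units of the state.
- ctrl.sense(): the state, without advancing time (a new reading comes with each control period).
- eyes.capture(name): name is "side" or "top" or "wrist"; returns a dict with "color" (420x560x3 uint8, red, green, blue), "fx", "fy", "cx", "cy" (pixels), "distortion" ([k1, k2, p1, p2, k3] as OpenCV has them; the pictures are not rectified), "R" (3x3) and "t" (3): a world point X has camera coordinates R X + t. Camera axes: x right, y down, z forward; pixel columns grow to the right and rows downward; lengths in mm; the calibration is good to about 2 mm. A picture is of the moment at which its call begins. There is no depth.
- ctrl.finish_job(): hands the job in, once; it reports no verdict.
Trained networks look in a picture, given as the dict that the camera call returned (one of the last four; its "shot" number tells which), for a name from the list of things; names that differ only in an ending like _2 or _b are one class to them, and where a whole thing is asked for, a point or a joint stands for the part that bears it (a point fixed in the world has none). Each returns a list of dicts, best first, with "confidence" (0 to 1); they miss things now and then, are a little off and sometimes report something else, mostly with a low value. They report only what shows in the picture. A call takes as long as a camera call.
- models.spot_in(picture, label): "extent" ([centre column, centre row, width, height] in pixels, round what is visible of it).
- models.spot_point(picture, label): "centre" ([column, row] in pixels: a listed point, or the origin of a listed thing).
The state is a dict: "time_s": time; "joints": joint angles; "dq": joint speeds; "tau": joint torques, N m; "eef_pos": TCP position; "ee_rot": TCP orientation; "force": force on the tool from outside, world axes, zero at the start; "wrist_torque": the same for the moment, N m; "grip_width": opening from 0.0 (shut) to 1.0 (fully open).
Only numpy, scipy, OpenCV 4.12 (cv2) and the standard library are available. Lean on these libraries where they do the work, as an engineer would, in place of code of your own. Each camera call takes 0.05 s, during which the arm holds its last target. There are 200 camera calls.

## Working session

There is one attempt and no reset: what is moved stays moved. The work goes in short steps, Python scripts to look and compute and a shell command to move; the robot and the scene stay as the last step left them, time stands still between calls to the robot, and variables do not carry over. Pictures are saved under pics/ and viewed, about 8 in all and at most 12, crops included, and the job is handed in when it is done.

```bash
mkdir -p pics; ls
cat > h.py <<'E'
import numpy as np, cv2, json
from scipy.optimize import least_squares
from scipy.spatial.transform import Rotation as Ro
from rig import ctrl, eyes, models
def K(p): return np.array([[p['fx'],0,p['cx']],[0,p['fy'],p['cy']],[0,0,1.]])
def proj(p,X):
    return cv2.projectPoints(np.asarray(X,float).reshape(-1,3),cv2.Rodrigues(np.array(p['R'],float))[0],np.array(p['t'],float),K(p),np.array(p['distortion'],float))[0][:,0]
def ray(p,uv):
    u=cv2.undistortPoints(np.array([[uv]],float),K(p),np.array(p['distortion'],float))[0,0]
    R=np.array(p['R']);t=np.array(p['t']); return -R.T@t, R.T@np.array([u[0],u[1],1])
def onz(p,uv,z):
    c,d=ray(p,uv); return c+d*(z-c[2])/d[2]
def save(p,n): cv2.imwrite('pics/'+n,cv2.cvtColor(np.asarray(p['color']),cv2.COLOR_RGB2BGR))
def R_tool():
    q=ctrl.sense()['ee_rot']; return Ro.from_quat([q[1],q[2],q[3],q[0]]).as_matrix()
E
python3 - <<'E'
from h import *
s=ctrl.sense();print({k:np.round(v,3).tolist() for k,v in s.items()});print(np.round(R_tool(),3))
Z=dict(pivot=106,lever_grip=112,lever_mark=116,knob_top=150,red_dot=97,yellow_dot=97,green_dot=97,valve=0)
for c in('side','top'):
    p=eyes.capture(c);save(p,c+'0.png')
    for l,z in Z.items():
        r=models.spot_point(p,l)[:2]
        print(c,l,[(np.round(d['centre'],1).tolist(),round(d['confidence'],2),np.round(onz(p,d['centre'],z),0).tolist()) for d in r])
E
```

```text
pics
{'time_s': 0.0, 'joints': [0.921, 0.313, 1.498, -0.0, 1.331, -0.223], 'dq': [0.001, 0.002, -0.0, -0.002, 0.001, -0.001], 'tau': [-0.0, -41.227, -25.974, -0.0, 0.004, 0.0], 'eef_pos': [217.18, 477.683, 228.228], 'ee_rot': [-0.691, 0.691, -0.15, 0.15], 'force': [-0.242, 0.475, 0.231], 'wrist_torque': [0.012, 0.028, -0.023], 'grip_width': 1.003}
[[ 0.91  -0.001  0.414]
 [-0.414 -0.001  0.91 ]
 [-0.    -1.    -0.001]]
side pivot [([299.5, 237.5], 0.74, [557.0, 56.0, 106.0])]
side lever_grip [([344.7, 221.5], 0.82, [451.0, 94.0, 112.0])]
side lever_mark [([332.6, 223.4], 0.62, [480.0, 83.0, 116.0]), ([344.1, 222.5], 0.4, [460.0, 99.0, 116.0])]
side knob_top [([326.6, 214.6], 0.44, [502.0, 83.0, 150.0]), ([283.1, 207.7], 0.28, [545.0, -3.0, 150.0])]
side red_dot [([325.1, 230.1], 0.46, [489.0, 70.0, 97.0])]
side yellow_dot []
side green_dot []
side valve [([303.5, 277.4], 0.88, [555.0, 67.0, 0.0]), ([334.8, 225.3], 0.19, [347.0, -10.0, 0.0])]
top pivot [([242.8, 198.2], 0.81, [551.0, 58.0, 106.0])]
top lever_grip [([222.9, 235.7], 0.67, [464.0, 99.0, 112.0])]
top lever_mark [([228.0, 229.3], 0.59, [479.0, 88.0, 116.0])]
top knob_top [([230.8, 218.6], 0.52, [501.0, 80.0, 150.0])]
top red_dot [([223.1, 238.3], 0.39, [459.0, 100.0, 97.0])]
top yellow_dot []
top green_dot []
top valve [([244.9, 204.7], 0.9, [547.0, 60.0, 0.0])]
```

Run:
```python
import cv2,numpy as np
a=cv2.imread('pics/top0.png');b=cv2.imread('pics/side0.png')
c=cv2.resize(a[140:280,160:340],(800,622))[:600]
cv2.imwrite('pics/mix.png',np.vstack([np.hstack([cv2.resize(a,(400,300)),cv2.resize(b,(400,300))]),np.hstack([cv2.resize(a[150:270,165:325],(400,300),interpolation=2),cv2.resize(b[180:285,240:380],(400,300),interpolation=2)])]))
```

```text
(no output)
```

View pics/mix.png

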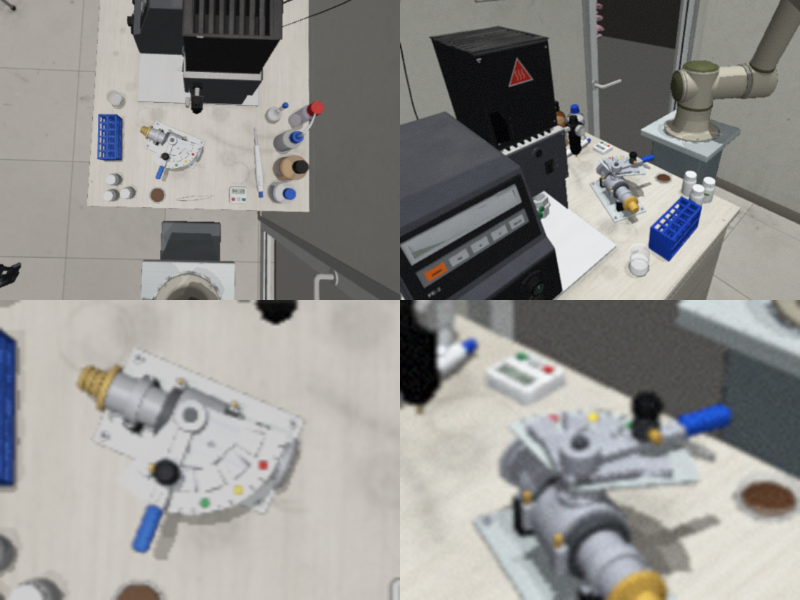

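The pictures show the valve left of centre. The lever is at about 155° world, and the tool's x already lies nearly along it. The red dot is the farthest of the three, at about (270,216) in the top picture, with yellow at (260,226) and green at (247,231). That puts red at the 80° setting. There is a brass part beside the knob. I'll move above it and look with the wrist camera.

```bash
python3 -m crank '[{"dp":[30,0,-17]},{"dp":[66,0,-38]},{"dp":[102,0,-59]},{"dp":[138,0,-80]},{"dp":[174,0,-101]},{"dp":[210,0,-122]},{"dp":[246,0,-143]},{"dp":[282,0,-164]},{"dp":[318,0,-185]},{"dp":[340,0,-200]}]'
python3 -m crank '[{"dp":[30,0,-16]},{"dp":[50,0,-30]},{"dp":[60,0,-40]},{"dp":[60,0,-40]},{"dp":[60,0,-40]}]'
python3 - <<'E'
from h import *
print(ctrl.nose_length, np.round(ctrl.sense()['eef_pos'],1),np.round(R_tool(),3).tolist())
Z=dict(pivot=106,lever_grip=112,lever_mark=116,knob_top=150,red_dot=97,yellow_dot=97,green_dot=97)
p=eyes.capture('wrist');save(p,'w1.png')
print(-np.array(p['R']).T@np.array(p['t']))
for l,z in Z.items():
    r=models.spot_point(p,l)[:2]
    print(l,[(np.round(d['centre'],1).tolist(),round(d['confidence'],2),np.round(onz(p,d['centre'],z),1).tolist()) for d in r])
E
```

```text
22.0 [217.3 477.9 228.8] [[0.91, -0.0, 0.414], [-0.414, -0.0, 0.91], [-0.0, -1.0, -0.0]]
[138.54153274 512.9068704  374.49548441]
pivot []
lever_grip []
lever_mark []
knob_top []
red_dot []
yellow_dot []
green_dot []$[0]: bad value
$[0]: bad value
```

View pics/w1.png

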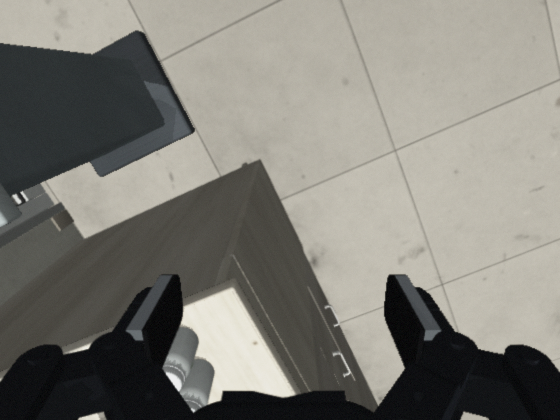

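The picture shows only the bench corner and the fingers, because every row needs all its fields and the arm did not move. The wrist camera sits on the tool's -x side.

```bash
python3 -m crank '[{"dp":[30,0,-17],"roll":0,"gripper":0},{"dp":[66,0,-38],"roll":0,"gripper":0},{"dp":[102,0,-59],"roll":0,"gripper":0},{"dp":[138,0,-80],"roll":0,"gripper":0},{"dp":[174,0,-101],"roll":0,"gripper":0},{"dp":[210,0,-122],"roll":0,"gripper":0},{"dp":[246,0,-143],"roll":0,"gripper":0},{"dp":[282,0,-164],"roll":0,"gripper":0},{"dp":[318,0,-185],"roll":0,"gripper":0},{"dp":[340,0,-200],"roll":0,"gripper":0}]'
python3 -m crank '[{"dp":[30,0,-16],"roll":0,"gripper":0},{"dp":[60,0,-30],"roll":0,"gripper":0},{"dp":[90,0,-40],"roll":0,"gripper":0},{"dp":[110,0,-45],"roll":0,"gripper":0},{"dp":[120,0,-45],"roll":0,"gripper":0},{"dp":[120,0,-45],"roll":0,"gripper":0},{"dp":[120,0,-45],"roll":0,"gripper":0}]'
cat > look.py <<'E'
from h import *
import sys
s=ctrl.sense();print(s['time_s'],np.round(s['eef_pos'],1),np.round(R_tool(),3).tolist(),np.round(s['joints'],2))
Z=dict(pivot=106,lever_grip=112,lever_mark=116,knob_top=float(sys.argv[2]),red_dot=97,yellow_dot=97,green_dot=97)
p=eyes.capture('wrist');save(p,sys.argv[1])
for l,z in Z.items():
    r=models.spot_point(p,l)[:2]
    print(l,[(np.round(d['centre'],1).tolist(),round(d['confidence'],2),np.round(onz(p,d['centre'],z),1).tolist()) for d in r])
E
python3 look.py w2.png 150
```

```text
time_s: 2.13
eef_pos: [445.8, 152.1, 228.9]
ee_rot: [-0.691, 0.691, -0.15, 0.151]
force: [0.1, 0.6, -0.0]
grip_width: 1.001
time_s: 2.72
eef_pos: [534.4, 64.5, 228.5]
ee_rot: [0.691, -0.691, 0.15, -0.15]
force: [0.1, 0.6, 0.5]
grip_width: 1.0
2.7167 [534.4  64.5 228.5] [[0.91, -0.001, 0.414], [-0.414, 0.0, 0.91], [-0.001, -1.0, -0.0]] [-0.1   0.34  1.46  0.    1.34 -1.24]
pivot [([293.7, 216.9], 0.69, [554.6, 64.1, 106.0])]
lever_grip [([278.4, 73.5], 0.63, [451.1, 98.2, 112.0])]
lever_mark [([284.3, 114.3], 0.72, [477.6, 90.6, 116.0])]
knob_top [([287.6, 158.5], 0.77, [500.5, 82.4, 150.0])]
red_dot [([13.8, 327.5], 0.27, [551.4, -226.4, 97.0])]
yellow_dot [([206.3, 164.6], 0.51, [489.0, 18.1, 97.0]), ([512.5, 220.8], 0.46, [637.7, 229.5, 97.0])]
green_dot [([235.2, 130.6], 0.59, [474.7, 50.8, 97.0])]
```

View pics/w2.png

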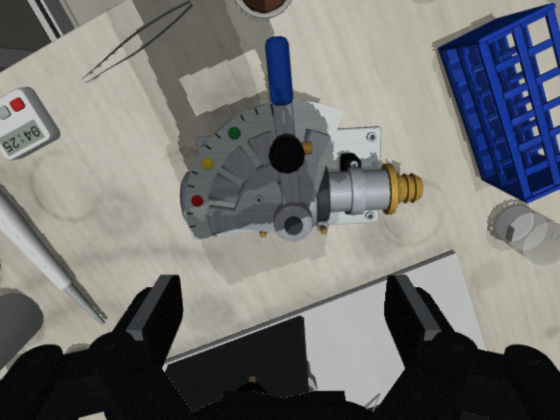

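The knob is at about (287,153), with a brass stud beside it at (306,147) on the hose side, so the jaws must close along the lever rather than across it. The red dot is at (197,201), yellow at (208,163) and green at (235,132). I'll fit the valve pose from these points.

```bash
cat > fit.py <<'E'
from h import *
p=eyes.capture('wrist')
ob={l:models.spot_point(p,l)[0]['centre'] for l in('pivot','lever_grip','lever_mark','knob_top')}
hsv=cv2.cvtColor(np.asarray(p['color']),cv2.COLOR_RGB2HSV)
for n,(u,v),a in(('red',(197,201),80),('yel',(208,163),56),('grn',(235,132),32)):
    w=hsv[v-9:v+10,u-9:u+10]; m=(w[...,1]>120); yy,xx=np.nonzero(m); ob[n]=[xx.mean()+u-9,yy.mean()+v-9]; print(n,ob[n],m.sum())
def geo(q):
    x,y,th,a=q
    def P(r,ang,z): return [x-r*np.cos(th+ang),y-r*np.sin(th+ang),z]
    return dict(pivot=P(0,0,106),lever_grip=P(108,a,112),lever_mark=P(78,a,116),knob_top=P(56,a,150),red=P(78,np.radians(80),100),yel=P(78,np.radians(56),100),grn=P(78,np.radians(32),100))
def res(q): g=geo(q); return np.concatenate([proj(p,g[k])[0]-ob[k] for k in ob])
f=least_squares(res,[552,60,-.44,0],loss='soft_l1'); q=f.x
print('xy',q[:2],'yaw deg',np.degrees(q[2]),'lever',np.degrees(q[3]));print(dict(zip(ob,np.round(f.fun.reshape(-1,2),1).tolist())))
g=geo(q)['knob_top'];print('knob',np.round(g,1))
E
python3 fit.py
```

```text
red [np.float64(196.37113402061857), np.float64(200.18556701030928)] 97
yel [np.float64(206.73873873873873), np.float64(163.21621621621622)] 111
grn [np.float64(233.62135922330097), np.float64(132.79611650485438)] 103
xy [552.76868361  63.97202367] yaw deg -21.721556458307756 lever 2.7005730170659565
{'pivot': [-1.2, 0.5], 'lever_grip': [-0.1, -1.7], 'lever_mark': [1.1, 1.2], 'knob_top': [-2.0, -2.3], 'red': [0.1, 0.4], 'yel': [0.4, 0.3], 'grn': [0.7, 0.2]}
knob [499.8  82.2 150. ]
```

```bash
python3 -m crank '[{"dp":[-10,0,0],"roll":0.12,"gripper":135},{"dp":[-20,0,1],"roll":0.24,"gripper":135},{"dp":[-30,0,2],"roll":0.36,"gripper":135},{"dp":[-39,0,2],"roll":0.48,"gripper":135},{"dp":[-39,0,2],"roll":0.6,"gripper":135},{"dp":[-39,0,2],"roll":0.72,"gripper":135},{"dp":[-39,0,2],"roll":0.84,"gripper":135},{"dp":[-39,0,2],"roll":0.96,"gripper":135},{"dp":[-39,0,2],"roll":1.08,"gripper":135},{"dp":[-39,0,2],"roll":1.2,"gripper":135}]' 60
python3 -m crank '[{"dp":[0,10,0],"roll":0.12,"gripper":135},{"dp":[0,20,0],"roll":0.24,"gripper":135},{"dp":[0,28,0],"roll":0.275,"gripper":135},{"dp":[0,28,0],"roll":0.275,"gripper":135},{"dp":[0,28,0],"roll":0.275,"gripper":135}]'
python3 look.py w3.png 150
```

```text
time_s: 4.2
eef_pos: [500.0, 82.4, 228.8]
ee_rot: [-0.484, 0.484, -0.515, 0.515]
force: [0.1, -0.6, -0.4]
grip_width: 0.471
time_s: 4.62
eef_pos: [499.9, 82.4, 200.8]
ee_rot: [0.411, -0.411, 0.575, -0.575]
force: [0.3, -0.5, 0.1]
grip_width: 0.469
4.6167 [499.9  82.4 200.8] [[-0.324, -0.0, 0.946], [-0.946, 0.0, -0.324], [0.0, -1.0, -0.0]] [-0.07  0.3   1.59 -0.    1.25  0.26]
pivot [([365.3, 207.6], 0.86, [553.1, 61.5, 106.0])]
lever_grip [([209.5, 210.8], 0.82, [449.1, 96.7, 112.0])]
lever_mark [([290.9, 232.3], 0.59, [498.1, 64.6, 116.0]), ([256.0, 208.6], 0.58, [481.1, 89.0, 116.0])]
knob_top [([256.8, 379.0], 0.71, [443.8, -20.2, 150.0]), ([288.1, 232.8], 0.55, [500.5, 79.3, 150.0])]
red_dot []
yellow_dot [([296.9, 275.4], 0.69, [488.5, 19.8, 97.0])]
green_dot [([269.8, 248.3], 0.43, [476.2, 49.1, 97.0])]
```

View pics/w3.png

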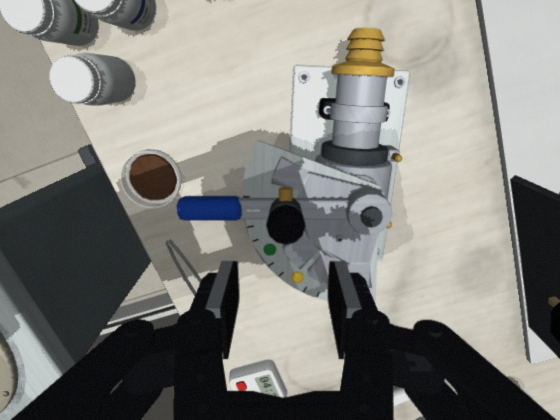

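The fingers straddle the knob along the lever: the knob is at (287,222) and the fingers at 238 and 330. I'll lower and close.

```bash
python3 -m crank '[{"dp":[1,15,0],"roll":0,"gripper":135},{"dp":[1,30,0],"roll":0,"gripper":135},{"dp":[1,40,0],"roll":0,"gripper":135},{"dp":[1,48,0],"roll":0,"gripper":135},{"dp":[1,54,0],"roll":0,"gripper":135},{"dp":[1,54,0],"roll":0,"gripper":135}]' 60
python3 -m crank '[{"dp":[0,0,0],"roll":0,"gripper":190},{"dp":[0,0,0],"roll":0,"gripper":220},{"dp":[0,0,0],"roll":0,"gripper":255},{"dp":[0,0,0],"roll":0,"gripper":255},{"dp":[0,0,0],"roll":0,"gripper":255},{"dp":[0,0,0],"roll":0,"gripper":255}]' 80
```

```text
time_s: 5.52
eef_pos: [499.3, 81.5, 145.9]
ee_rot: [0.41, -0.411, 0.576, -0.575]
force: [-0.3, -0.5, -0.5]
grip_width: 0.47
time_s: 6.02
eef_pos: [500.3, 81.4, 147.6]
ee_rot: [-0.411, 0.41, -0.575, 0.576]
force: [1.6, -0.8, 7.0]
grip_width: 0.001
```

The gripper reads fully shut, so the knob isn't between the pads. I'll look.

Run:
```python
from h import *
print(ctrl.sense()['grip_width'],ctrl.sense()['force'])
p=eyes.capture('wrist');a=np.asarray(p['color']);q=eyes.capture('side');b=np.asarray(q['color'])
m=np.hstack([cv2.resize(a[150:420,180:400],(400,491),interpolation=2),cv2.resize(b[130:278,260:380],(400,491),interpolation=2)])
save(dict(color=m),'c4.png')
```

```text
0.0010197995275325316 [ 1.62392091 -0.77793966  7.0106609 ]
```

View pics/c4.png

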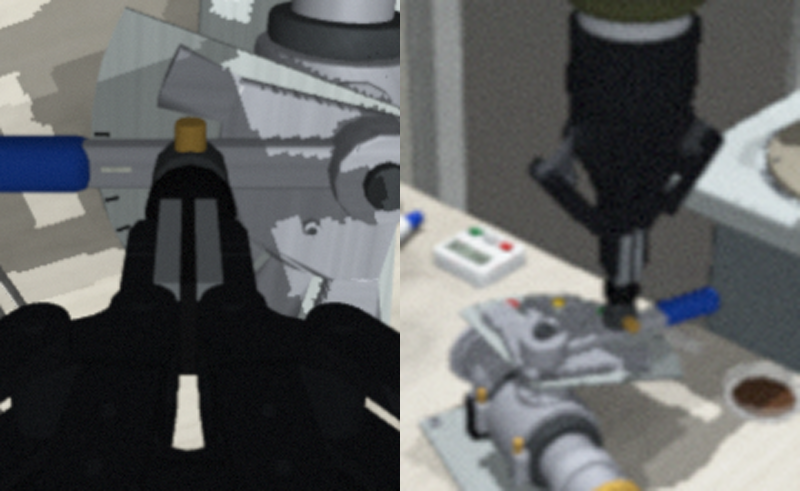

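Run:
```python
from h import *
s=ctrl.sense();e=np.array(s['eef_pos']);R=R_tool()
p=eyes.capture('wrist')
for n,X in dict(tcp=e,tip=e+22*R[:,1],tipxm=e+22*R[:,1]-11*R[:,0],tipxp=e+22*R[:,1]+11*R[:,0],knob=[500,81.5,150],knob0=[500,81.5,134]).items(): print(n,np.round(X,1),proj(p,X)[0].round(1))
for l in('knob_top','lever_mark','lever_grip','pivot'): print(l,[(np.round(d['centre'],0).tolist(),round(d['confidence'],2)) for d in models.spot_point(p,l)[:2]])
t=eyes.capture('top')
for n,X in dict(knob=[500,81.5,150],tcp=e).items(): print('top',n,proj(t,X)[0].round(1))
print(np.array(p['R']).round(3).tolist(),-np.array(p['R']).T@np.array(p['t'])-e)
print([(d['extent'],d['confidence']) for d in models.spot_in(p,'knob_top')[:2]])
```

```text
tcp [500.3  81.4 147.6] [286.2 272.1]
tip [500.3  81.4 125.6] [285.9 250.5]
tipxm [503.9  91.8 125.6] [285.9 231. ]
tipxp [496.7  71.  125.6] [285.8 269.2]
knob [500.   81.5 150. ] [285.6 274.8]
knob0 [500.   81.5 134. ] [285.4 258.2]
knob_top []
lever_mark [([243.0, 242.0], 0.86)]
lever_grip [([190.0, 243.0], 0.64)]
pivot [([385.0, 236.0], 0.92), ([40.0, 9.0], 0.26)]
top knob [229.9 218.8]
top tcp [230.  218.8]
[[0.946, -0.324, 0.002], [-0.307, -0.894, 0.328], [-0.105, -0.31, -0.945]] [ 25.65913405  80.11508472 145.75820586]
[([288.1, 257.6, 49.9, 26.4], 0.56)]
```

Run:
```python
from h import *
s=ctrl.sense();e=np.array(s['eef_pos']);R=R_tool()
out=[]
for c,(x0,y0,w,h) in dict(wrist=(235,205,100,100),side=(300,165,50,75)).items():
    p=eyes.capture(c);a=np.asarray(p['color'])[y0:y0+h,x0:x0+w]
    k=600/h if c=='side' else 4.0
    a=(255*(a/255.)**.45).astype(np.uint8); a=cv2.resize(a,None,fx=k,fy=k,interpolation=2).copy()
    for X,col in((e,(255,0,0)),(e+22*R[:,1],(0,255,0)),([500,81.5,150],(255,255,0)),([500,81.5,134],(0,255,255))):
        u=((proj(p,X)[0]-[x0,y0]+.5)*k).astype(int); cv2.circle(a,tuple(u.tolist()),4,col,1)
    a=cv2.copyMakeBorder(a,0,600-a.shape[0],0,0,cv2.BORDER_CONSTANT); out.append(a[:600,:400])
save(dict(color=np.hstack(out)),'c5.png')
```

```text
(no output)
```

View pics/c5.png

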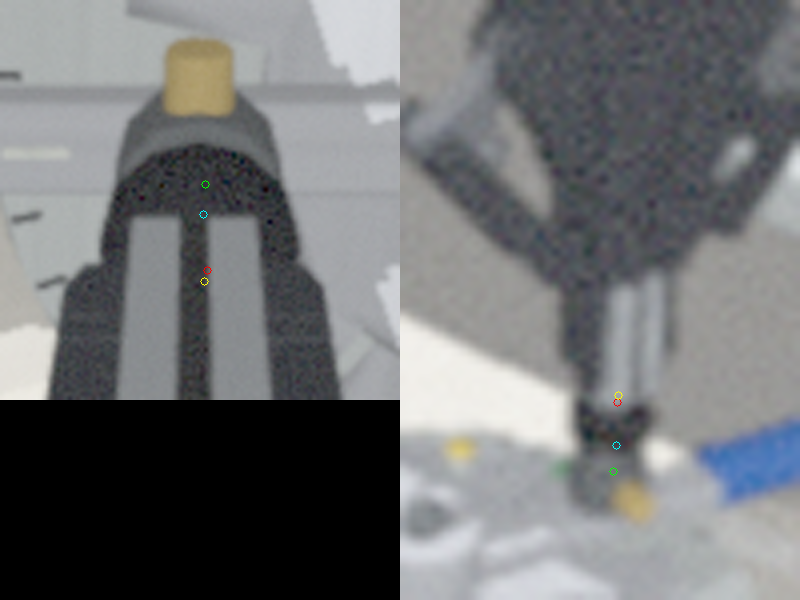

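The pads end right on the knob's top (yellow marker) and are shut there. The real fingertips are therefore about level with the reported TCP, not 22 mm ahead of it. I'll reopen, go about 25 mm lower watching the force, and close again.

```bash
python3 -m crank '[{"dp":[0,-6,0],"roll":0,"gripper":135},{"dp":[0,-6,0],"roll":0,"gripper":135},{"dp":[0,-6,0],"roll":0,"gripper":135},{"dp":[0,-6,0],"roll":0,"gripper":135},{"dp":[0,-6,0],"roll":0,"gripper":135},{"dp":[0,2,0],"roll":0,"gripper":135},{"dp":[0,10,0],"roll":0,"gripper":135},{"dp":[0,14,0],"roll":0,"gripper":135},{"dp":[0,14,0],"roll":0,"gripper":135}]' 60
python3 -m crank '[{"dp":[0,4,0],"roll":0,"gripper":135},{"dp":[0,8,0],"roll":0,"gripper":135},{"dp":[0,10,0],"roll":0,"gripper":135},{"dp":[0,10,0],"roll":0,"gripper":135}]'
```

```text
time_s: 7.32
eef_pos: [498.9, 81.5, 131.3]
ee_rot: [0.41, -0.412, 0.576, -0.575]
force: [0.1, 0.1, -0.2]
grip_width: 0.472
time_s: 7.65
eef_pos: [499.5, 81.5, 122.3]
ee_rot: [0.411, -0.411, 0.576, -0.575]
force: [0.2, 0.2, -0.1]
grip_width: 0.473
```

```bash
python3 -m crank '[{"dp":[0,0,0],"roll":0,"gripper":190},{"dp":[0,0,0],"roll":0,"gripper":255},{"dp":[0,0,0],"roll":0,"gripper":255},{"dp":[0,0,0],"roll":0,"gripper":255},{"dp":[0,0,0],"roll":0,"gripper":255}]' 80
python3 - <<'E'
from h import *
s=ctrl.sense();print(s['grip_width']*85,np.round(s['wrist_torque'],2))
E
```

```text
time_s: 8.07
eef_pos: [500.7, 81.1, 123.4]
ee_rot: [-0.411, 0.41, -0.575, 0.576]
force: [4.5, -2.0, -1.1]
grip_width: 0.234
19.89106860651938 [-0.28 -0.74 -0.05]
```

```bash
python3 -m crank '[{"dp":[0,-2,0],"roll":0,"gripper":255},{"dp":[0,-4,0],"roll":0,"gripper":255},{"dp":[0,-6,0],"roll":0,"gripper":255},{"dp":[0,-8,0],"roll":0,"gripper":255}]'
python3 -m crank '[{"dp":[0,-2,0],"roll":0,"gripper":255},{"dp":[0,-3,0],"roll":0,"gripper":255},{"dp":[0,-4,0],"roll":0,"gripper":255},{"dp":[0,-4,0],"roll":0,"gripper":255}]'
```

```text
time_s: 8.4
eef_pos: [500.5, 81.1, 130.7]
ee_rot: [-0.411, 0.41, -0.575, 0.576]
force: [9.7, -2.5, -14.6]
grip_width: 0.23
time_s: 8.73
eef_pos: [500.6, 81.0, 135.2]
ee_rot: [-0.411, 0.41, -0.575, 0.576]
force: [4.7, -3.3, 0.8]
grip_width: 0.236
```

```bash
python3 -m crank '[{"dp":[0,-1,0],"roll":0,"gripper":255},{"dp":[0,-1.5,0],"roll":0,"gripper":255},{"dp":[0,-1.5,0],"roll":0,"gripper":255}]'
python3 -m crank '[{"dp":[0,0,0],"roll":0,"gripper":170},{"dp":[0,0,0],"roll":0,"gripper":170},{"dp":[0,0,0],"roll":0,"gripper":170},{"dp":[0,0,0],"roll":0,"gripper":170}]'
python3 - <<'E'
from h import *
out=[]
for c,(x0,y0,w,h) in dict(wrist=(200,180,160,140),side=(295,165,80,70)).items():
    p=eyes.capture(c);a=np.asarray(p['color'])[y0:y0+h,x0:x0+w];k=400/w
    a=(255*(a/255.)**.45).astype(np.uint8); a=cv2.resize(a,None,fx=k,fy=k,interpolation=2).copy()
    for X,col in(([500,81.5,150],(255,255,0)),([500,81.5,134],(0,255,255)),([500,81.5,163],(255,0,255))):
        u=((proj(p,X)[0]-[x0,y0]+.5)*k).astype(int); cv2.circle(a,tuple(u.tolist()),4,col,1)
    out.append(a)
save(dict(color=np.hstack(out)),'c6.png')
E
```

```text
time_s: 8.98
eef_pos: [500.7, 81.1, 136.8]
ee_rot: [-0.411, 0.41, -0.575, 0.576]
force: [5.7, -2.0, -0.8]
grip_width: 0.234
time_s: 9.32
eef_pos: [499.4, 81.6, 136.3]
ee_rot: [0.411, -0.411, 0.576, -0.575]
force: [-0.3, -0.9, -0.6]
grip_width: 0.331
```

View pics/c6.png

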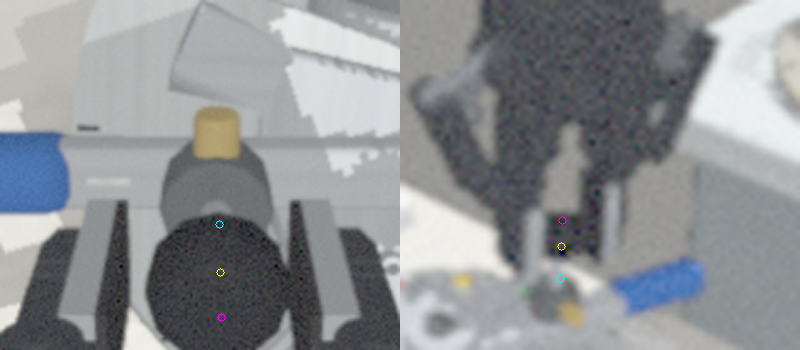

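The knob stays up: its shaft shows beneath the head with the gripper slackened. It sits slightly towards the pivot-side finger, so I'll shift 1.5 mm, regrip and swing the arc.

```bash
python3 -m crank '[{"dp":[0,0,1.5],"roll":0,"gripper":170},{"dp":[0,0,1.5],"roll":0,"gripper":255},{"dp":[0,0,1.5],"roll":0,"gripper":255},{"dp":[0,0,1.5],"roll":0,"gripper":255},{"dp":[0,0,1.5],"roll":0,"gripper":255}]' 50
python3 -m crank '[{"dp":[6.7,0,0.4],"roll":-0.12,"gripper":255},{"dp":[13.3,0,1.6],"roll":-0.24,"gripper":255},{"dp":[19.7,0,3.6],"roll":-0.36,"gripper":255},{"dp":[25.9,0,6.3],"roll":-0.48,"gripper":255},{"dp":[31.6,0,9.8],"roll":-0.6,"gripper":255}]'
```

```text
time_s: 9.83
eef_pos: [501.0, 81.1, 136.4]
ee_rot: [0.411, -0.411, 0.576, -0.575]
force: [-1.8, 0.5, 2.9]
grip_width: 0.243
time_s: 10.25
eef_pos: [500.3, 48.0, 136.4]
ee_rot: [0.564, -0.563, 0.427, -0.427]
force: [1.4, 2.7, 1.4]
grip_width: 0.245
```

```bash
python3 -m crank '[{"dp":[6.7,0,0.4],"roll":-0.12,"gripper":255},{"dp":[13.3,0,1.6],"roll":-0.24,"gripper":255},{"dp":[19.7,0,3.6],"roll":-0.36,"gripper":255},{"dp":[25.9,0,6.3],"roll":-0.48,"gripper":255},{"dp":[31.6,0,9.8],"roll":-0.6,"gripper":255},{"dp":[36.9,0,13.9],"roll":-0.72,"gripper":255},{"dp":[38.2,0,15],"roll":-0.75,"gripper":255},{"dp":[38.2,0,15],"roll":-0.75,"gripper":255}]'
cat > ang.py <<'E'
from h import *
V=np.array([552.8,64.0]);th=np.radians(-21.72)
def A(x): d=V-np.asarray(x)[:2]; return np.degrees(np.arctan2(d[1],d[0])-th), np.hypot(*d)
s=ctrl.sense();print('t',s['time_s'],'tcp a,r',np.round(A(s['eef_pos']),1),np.round(s['eef_pos'],1),np.round(R_tool(),3).tolist())
print('tool z yaw - th',np.degrees(np.arctan2(R_tool()[1,2],R_tool()[0,2])-th))
for c in('wrist','top'):
    p=eyes.capture(c)
    for l,z in dict(lever_mark=116,lever_grip=112,red_dot=97,pivot=106,knob_top=163).items():
        r=models.spot_point(p,l)[:1]
        for d in r: X=onz(p,d['centre'],z);print(c,l,round(d['confidence'],2),np.round(X,1),'a,r',np.round(A(X),1))
E
python3 ang.py
```

```text
time_s: 10.92
eef_pos: [525.4, 15.4, 136.4]
ee_rot: [0.681, -0.68, 0.192, -0.193]
force: [3.4, 3.8, 0.6]
grip_width: 0.243
t 10.9167 tcp a,r [82.4 55.8] [525.4  15.4 136.4] [[0.852, 0.002, 0.523], [-0.523, 0.001, 0.852], [0.001, -1.0, 0.002]]
tool z yaw - th 80.18580420597196
wrist lever_grip 0.96 [496.4 -27.9 112. ] a,r [ 80.2 107.9]
wrist red_dot 0.62 [512.5  -2.7  97. ] a,r [80.6 78. ]
wrist pivot 0.65 [553.5  64.3 106. ] a,r [-137.4    0.7]
wrist knob_top 0.57 [524.7  17.3 163. ] a,r [80.7 54.5]
top lever_grip 0.29 [672.4 245.  112. ] a,r [-101.7  216.9]
top knob_top 0.27 [ 634.6 -241.   163. ] a,r [126.7 315.7]
```

The lever is over the red dot: grip and knob read 80.2–80.7° against 80.6° for the dot. Next I'll press down past the detent.

```bash
python3 -m crank '[{"dp":[0,2,0],"roll":0,"gripper":255},{"dp":[0,4,0],"roll":0,"gripper":255},{"dp":[0,5.5,0],"roll":0,"gripper":255},{"dp":[0,5.5,0],"roll":0,"gripper":255}]' 60
python3 -m crank '[{"dp":[0,1,0],"roll":0,"gripper":255},{"dp":[0,2,0],"roll":0,"gripper":255},{"dp":[0,3,0],"roll":0,"gripper":255},{"dp":[0,3,0],"roll":0,"gripper":255}]'
```

```text
time_s: 11.85
eef_pos: [525.1, 15.4, 130.1]
ee_rot: [0.681, -0.68, 0.193, -0.193]
force: [7.1, 3.9, -4.8]
grip_width: 0.242
time_s: 12.18
eef_pos: [525.1, 15.4, 127.3]
ee_rot: [0.681, -0.68, 0.192, -0.193]
force: [5.2, 5.7, -3.4]
grip_width: 0.241
```

```bash
python3 -m crank '[{"dp":[0,1,0],"roll":0,"gripper":255},{"dp":[0,1.5,0],"roll":0,"gripper":255},{"dp":[0,1.5,0],"roll":0,"gripper":255}]' 60
python3 -m crank '[{"dp":[0,1,0],"roll":0,"gripper":255},{"dp":[0,1.5,0],"roll":0,"gripper":255},{"dp":[0,1.5,0],"roll":0,"gripper":255}]'
```

```text
time_s: 12.43
eef_pos: [525.2, 15.5, 126.0]
ee_rot: [0.681, -0.68, 0.192, -0.193]
force: [5.0, 4.5, -2.6]
grip_width: 0.241
time_s: 12.68
eef_pos: [525.2, 15.5, 124.6]
ee_rot: [0.681, -0.68, 0.192, -0.193]
force: [5.5, 6.2, -1.7]
grip_width: 0.239
```

```bash
python3 -m crank '[{"dp":[0,1,0],"roll":0,"gripper":255},{"dp":[0,1.5,0],"roll":0,"gripper":255},{"dp":[0,1.5,0],"roll":0,"gripper":255}]' 60
python3 - <<'E'
from h import *
out=[]
for c,(x0,y0,w,h) in dict(wrist=(200,180,160,140),side=(265,165,80,70)).items():
    p=eyes.capture(c);a=np.asarray(p['color'])[y0:y0+h,x0:x0+w];k=400/w
    a=(255*(a/255.)**.45).astype(np.uint8); a=cv2.resize(a,None,fx=k,fy=k,interpolation=2).copy()
    for z,col in((150,(255,255,0)),(134,(0,255,255)),(163,(255,0,255))):
        u=((proj(p,[525,16,z])[0]-[x0,y0]+.5)*k).astype(int); cv2.circle(a,tuple(u.tolist()),4,col,1)
    out.append(a)
save(dict(color=np.hstack(out)),'c7.png')
E
```

```text
time_s: 12.93
eef_pos: [525.2, 15.4, 123.8]
ee_rot: [0.681, -0.68, 0.192, -0.193]
force: [2.8, 4.7, 4.0]
grip_width: 0.237
```

View pics/c7.png

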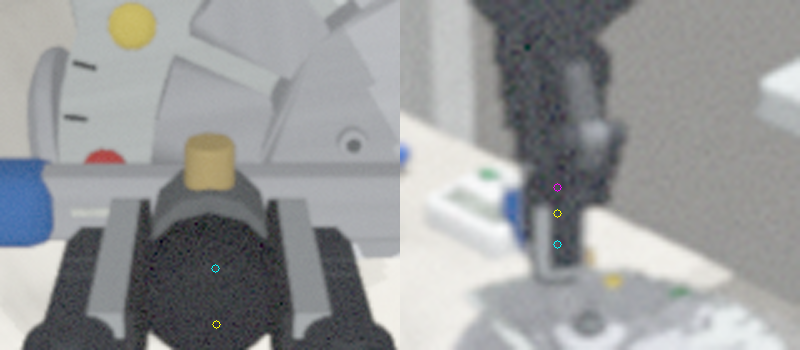

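Force went from pulling to +4 N at z 123.8, which is close to the original home height of 123.4. The knob looks the same relative to the tool as it did when raised, so it has travelled about 12.5 mm down. I'll test with a firmer press and a small jog.

```bash
python3 -m crank '[{"dp":[0,1,0],"roll":0,"gripper":255},{"dp":[0,1.5,0],"roll":0,"gripper":255},{"dp":[0,1.5,0],"roll":0,"gripper":255}]' 60
python3 -m crank '[{"dp":[1,0,0],"roll":0,"gripper":255},{"dp":[2,0,0],"roll":0,"gripper":255},{"dp":[2,0,0],"roll":0,"gripper":255}]'
python3 ang.py | grep tcp
python3 -m crank '[{"dp":[-1,0,0],"roll":0,"gripper":255},{"dp":[-3,0,0],"roll":0,"gripper":255},{"dp":[-4,0,0],"roll":0,"gripper":255},{"dp":[-4,0,0],"roll":0,"gripper":255}]'
python3 ang.py | grep tcp
```

```text
time_s: 13.28
eef_pos: [525.4, 15.4, 123.6]
ee_rot: [0.681, -0.68, 0.192, -0.194]
force: [-2.5, 5.0, 16.9]
grip_width: 0.239
time_s: 13.53
eef_pos: [525.6, 15.2, 123.5]
ee_rot: [0.681, -0.68, 0.193, -0.192]
force: [-10.3, 9.6, 22.7]
grip_width: 0.24
t 13.5333 tcp a,r [82.6 55.9] [525.6  15.2 123.5] [[0.852, -0.001, 0.524], [-0.524, 0.002, 0.852], [-0.002, -1.0, 0.001]]
time_s: 14.47
eef_pos: [525.0, 15.6, 123.7]
ee_rot: [0.68, -0.68, 0.19, -0.195]
force: [5.6, 1.0, 11.6]
grip_width: 0.24
t 14.4667 tcp a,r [81.8 55.8] [525.   15.6 123.7] [[0.851, 0.007, 0.525], [-0.525, -0.002, 0.851], [0.007, -1.0, 0.002]]
```

It stops hard at z 123.5, the original home height, and sideways jogs move it only about 0.7 mm, so the pin looks locked in. I'll relax, release and check the knob height with shut fingertips; at home they met the top at TCP 147.6.

```bash
python3 -m crank '[{"dp":[1.5,-1,0],"roll":0,"gripper":255},{"dp":[2,-2,0],"roll":0,"gripper":255},{"dp":[2,-2,0],"roll":0,"gripper":135},{"dp":[2,-2,0],"roll":0,"gripper":135},{"dp":[2,-2,0],"roll":0,"gripper":135},{"dp":[2,-2,0],"roll":0,"gripper":135}]' 60
python3 -m crank '[{"dp":[0,-8,0],"roll":0,"gripper":135},{"dp":[0,-20,0],"roll":0,"gripper":135},{"dp":[0,-32,0],"roll":0,"gripper":135},{"dp":[0,-36,0],"roll":0,"gripper":255},{"dp":[0,-36,0],"roll":0,"gripper":255},{"dp":[0,-36,0],"roll":0,"gripper":255},{"dp":[0,-36,0],"roll":0,"gripper":255},{"dp":[0,-36,0],"roll":0,"gripper":255},{"dp":[0,-36,0],"roll":0,"gripper":255}]'
python3 ang.py
```

```text
time_s: 15.57
eef_pos: [524.5, 14.9, 123.6]
ee_rot: [-0.68, 0.681, -0.193, 0.193]
force: [1.3, -0.1, -0.3]
grip_width: 0.472
time_s: 16.32
eef_pos: [524.5, 15.1, 159.3]
ee_rot: [-0.68, 0.68, -0.193, 0.192]
force: [0.1, -0.3, 0.0]
grip_width: 0.004
t 16.3167 tcp a,r [81.7 56.5] [524.5  15.1 159.3] [[0.852, -0.001, 0.524], [-0.524, 0.0, 0.852], [-0.001, -1.0, -0.0]]
tool z yaw - th 80.10180899639512
wrist lever_mark 0.88 [509.9  -2.9 116. ] a,r [79.  79.5]
wrist lever_grip 0.68 [496.6 -31.2 112. ] a,r [ 81.2 110.6]
wrist red_dot 0.56 [509.8  -2.9  97. ] a,r [79.  79.6]
wrist pivot 0.84 [552.2  63.9 106. ] a,r [30.4  0.6]
wrist knob_top 0.9 [517.9  20.7 163. ] a,r [72.9 55.6]
top lever_mark 0.61 [ 566.6 -300.1  116. ] a,r [113.9 364.4]
```

```bash
python3 -m crank '[{"dp":[0,4,0],"roll":0,"gripper":255},{"dp":[0,8,0],"roll":0,"gripper":255},{"dp":[0,10,0],"roll":0,"gripper":255},{"dp":[0,10,0],"roll":0,"gripper":255}]' 60
python3 -m crank '[{"dp":[0,1,0],"roll":0,"gripper":255},{"dp":[0,2,0],"roll":0,"gripper":255},{"dp":[0,3,0],"roll":0,"gripper":255},{"dp":[0,3,0],"roll":0,"gripper":255}]'
```

```text
time_s: 17.25
eef_pos: [524.4, 15.1, 149.0]
ee_rot: [-0.68, 0.68, -0.193, 0.192]
force: [0.3, -0.0, 0.3]
grip_width: 0.0
time_s: 17.58
eef_pos: [524.9, 15.0, 147.6]
ee_rot: [-0.68, 0.68, -0.192, 0.193]
force: [-2.7, 0.6, 5.8]
grip_width: 0.002
```

Contact came at 147.6 with 5.8 N, matching the shut-state home (147.6, 7 N), so the pin is fully home. I'll retract and take a last look.

```bash
python3 -m crank '[{"dp":[0,-10,0],"roll":0,"gripper":255},{"dp":[0,-35,0],"roll":0,"gripper":255},{"dp":[0,-65,0],"roll":0,"gripper":255},{"dp":[10,-85,10],"roll":0,"gripper":255},{"dp":[30,-85,20],"roll":0,"gripper":255},{"dp":[40,-85,30],"roll":0,"gripper":255},{"dp":[40,-85,30],"roll":0,"gripper":255},{"dp":[40,-85,30],"roll":0,"gripper":255}]'
python3 - <<'E'
from h import *
p=eyes.capture('wrist')
save(p,'w8.png')
V=np.array([552.8,64.0]);th=np.radians(-21.72)
for l,z in dict(lever_mark=116,lever_grip=112,pivot=106,knob_top=150).items():
    for d in models.spot_point(p,l)[:1]:
        X=onz(p,d['centre'],z);e=V-X[:2];print(l,round(d['confidence'],2),np.round(X,1),np.degrees(np.arctan2(e[1],e[0])-th).round(1),np.hypot(*e).round(1))
E
```

```text
time_s: 18.25
eef_pos: [574.3, 19.8, 231.6]
ee_rot: [-0.68, 0.68, -0.193, 0.192]
force: [0.1, -0.7, -0.7]
grip_width: -0.001
lever_mark 0.8 [510.9  -2.4 116. ] 79.4 78.5
lever_grip 0.73 [497.2 -28.8 112. ] 80.8 108.1
pivot 0.65 [552.4  64.  106. ] 28.4 0.4
knob_top 0.97 [524.3  18.5 150. ] 79.6 53.7
```

View pics/w8.png

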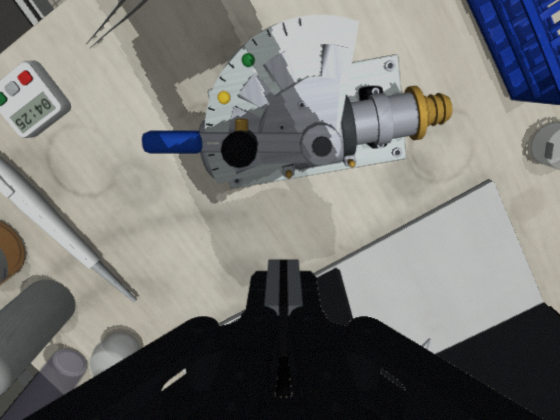

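The lever covers the red dot (knob at (239,149), grip at (172,142)), the knob is low on its boss, and the gripper is clear. Handing in.

```bash
python3 -c "
from rig import ctrl
print(ctrl.finish_job())"
```

```text
the job is handed in; nothing more can be done
None
```

The valve is set at the red dot with the locking pin home, and I handed the job in at about 18 s of the 56 s allowed.

**What I did:** I pulled the knob up through its detent (about 15 N), and it stayed up when I slackened the grip. I then swung the lever to the red dot, pressed the knob down, and jogged it to test the lock. The pin dropped in on the first press, so no search for the notch was needed.

**Last checks:**
- **Height:** the knob stopped hard at TCP z 123.5, against 123.4 when it was locked shut. With shut fingertips, its top was met at 147.6 both before and after.
- **Jog:** sideways jogs of 2 to 4 mm moved the lever only about 0.7 mm.
- **Lever angle:** the camera readings put it at 79.4–80.8°, over the red dot at 80°.
- **Bystanders:** I touched none of them, and those in the last picture look undisturbed. I did not measure their positions.

**What disagreed or failed:**
- The fingertips were about level with the reported TCP, not 22 mm ahead of it. My first grasp therefore closed on top of the knob with about 7 N, and I regrasped about 24 mm lower.
- The arm's own position gave the lever 82°, 1–2° more than the cameras, so I can't say exactly how far the notch lies off the dot.

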